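# Key the clip tray onto its drawer box

## Task

Put the green tray back on top of the little grey drawer box: turn it so that the notch in its end goes down over the yellow key, and lower it gently until it lies flat, centred and square on the box. Leave the blue tray, which has no notch, where it is.

Things in the scene. Friction and masses are not known exactly. Their poses are not given: they have to be found in the camera images.
- tray_mid (a point): Loose green plastic desk tray, 132 x 104 mm, walls 26 mm high and 3 mm thick, with an upright handle fin in the middle (60 mm along x, 14 mm thick along y, top 66 mm above the underside), about 180 g, standing on the desk. This point is on the handle fin, above the middle of the tray, 46 mm above its underside and 20 mm below the top of the fin: a good place to grip, with the fingers closing along y. x points along the fin towards the notched end, z up.
- tray_notch (a point): Middle of the notch in the +x end of the green tray, at the level of the tray's underside, 54 mm along x from the tray's middle; same axes as the tray. The notch is a straight cut through floor and walls, open at that end: 40 mm wide, 28 mm deep (from 38 to 66 mm along x from the tray's middle).
- base: Grey plastic box with two small white drawer fronts on its -x side, 150 mm (x) x 116 mm (y) x 45 mm high, fixed to the desk. Origin at the middle of its underside, z up. A yellow upright key stands on its flat top near the +x end, 54 mm along x from the middle: 10 mm (x) x 16 mm (y), 22 mm tall, its top 67 mm above the desk. With the green tray seated, the tray's middle is over the box's middle, their x axes agree, and the tray's underside lies on the box's top.
- spare_mid (a point): Loose blue plastic tray of the same make, 132 x 104 mm, walls 26 mm high and 3 mm thick, with an upright handle fin in the middle (60 mm along x, 14 mm thick along y, top 66 mm above the underside), but without a notch: not wanted. This point is on its handle fin, 46 mm above its underside; x along the fin, z up.
Things that resemble listed ones, but are neither listed nor needed, are in the scene too. Of the things shaped like the part that bears tray_mid, the green one is meant.

How it is judged:
By the outcome, as a careful person would: the job done as asked, in the order asked, and still so for the second after the job is handed in, with the robot touching nothing.
It also fails if it takes over 38 s, if anything falls off the work surface, if the arm or the gripper's body presses on something with over 40 N, if the wrist force passes 120 N, or if a joint passes its speed limit or range.

## Robot

A 7-joint arm with a two-finger parallel gripper is mounted at the origin on the work surface. World frame = base frame: x ahead of the robot, y to its left, z up, the work surface at z = 0. Lengths are in m, angles in rad, forces in N, time in s.
With the tool pointing down it reaches from about 0.35 to 0.9 m from the base axis. Payload 7.2 kg.
Tool frame: the origin (TCP) lies midway between the tips of the shut fingers; the grasp point (between the pads) lies 19 mm behind it; y points along the fingers, x is the direction in which the jaws open and shut, and the axes are right-handed (so a half turn about y gives the same grasp; the last joint's range is limited). The gripper opens to 85 mm and grips with 20 to 120 N. Pads are 22 mm wide; open, the fingers measure 114 mm over their backs; the gripper's body (76 mm by 85 mm) begins 54 mm behind the grasp point. The pads swing forward as they close: fully open they stand 13 mm farther back than shut.
Start: joints at [-1.382, 0.411, -0.013, 1.596, 0.006, 1.134, -0.082], TCP at [0.159, 0.605, 0.231] pointing down, gripper open.
Joint ranges: [-2.95, 2.95], [-0.29, 1.99], [-1.47, 1.44], [0.14, 2.54], [-1.03, 4.17], [0.13, 1.85], [-2.86, 2.86]. Speed limits (rad/s): [2.39, 2.39, 3.01, 3.01, 3.14, 3.14, 3.14].

## Interface

Orientations are given as a 3x3 rotation matrix whose columns are the frame's x, y, z axes.
In Python, from station import arm gives the robot as it stands.
- The arm moves only by the tool carry_out, never from a script. Its arguments are lists of equal length, an entry for each row: "delta_pos": the shift along the tool's x, y, z in m, a list of three; "rotation": the turn, a rotation vector about the tool's x, y, z in degrees, a list of three; "claw": the closure, from -1 (fully open) to 1 (shut). A call has 1 to 20 rows; each row shifts and turns the commanded pose from where the row before left it, along the tool's axes as they then stand; what a row does not reach is not made up. A row lasts 1/12 s, in which the tool goes at most 41.7 mm and 7.16 degrees, less where a joint would pass 70% of its speed; a pose out of reach is approached as far as the arm can. A call with a gripper value outside its range is refused whole. The fingers move at their own pace and stop on an object; the grip force is fixed at half the most. Time passes only in rows, so rows that do not move let the fingers close. It gives the time, the measured TCP pose, the force and the opening at its end, in the units of the state.
- arm.get_obs(): the state, without advancing time (a new reading comes with each control period).
- arm.capture(name): name is "scene" or "top" or "wrist"; returns a dict with "color" (400x640x3 uint8, red, green, blue), "camera_matrix" (3x3 intrinsics, pixels), "pose" (4x4, takes a point from camera to world coordinates). Camera axes: x right, y up, looking along -z (the intrinsics and any distortion apply to the point x, -y, -z); pixel columns grow to the right and rows downward; lengths in m; the calibration is good to about 2 mm. The wrist camera is an equidistant fisheye: a pixel r from the principal point sees the ray r / f radians off the axis. A picture is of the moment at which its call begins. There is no depth.
- arm.job_done(): hands the job in, once; it reports no verdict.
Trained networks look in a picture, given as the dict that the camera call returned (one of the last four; its "shot" number tells which), for a name from the list of things; names that differ only in an ending like _2 or _b are one class to them, and where a whole thing is asked for, a point or a joint stands for the part that bears it (a point fixed in the world has none). Each returns a list of dicts, best first, with "p" (0 to 1); they miss things now and then, are a little off and sometimes report something else, mostly with a low value. They report only what shows in the picture. A call takes as long as a camera call. They do not tell look-alikes from the thing itself.
- arm.recognise(picture, label): "extent" ([centre column, centre row, width, height] in pixels, round what is visible of it).
- arm.outline_of(picture, label): "region" (400x640 bool, what is visible of it) and "extent" ([centre column, centre row, width, height] in pixels, round what is visible of it).
The state is a dict: "t": time; "q": joint angles; "qd": joint speeds; "tau": joint torques, N m; "eef_pos": TCP position; "tcp_rot": TCP orientation; "contact_force": force on the tool from outside, world axes, zero at the start; "torque": the same for the moment, N m; "finger_gap": opening from 0.0 (shut) to 1.0 (fully open).
Only numpy, scipy, OpenCV 4.12 (cv2) and the standard library are available. Lean on these libraries where they do the work, as an engineer would, in place of code of your own. Each camera call takes 0.05 s, during which the arm holds its last target.

## Working session

There is one attempt and no reset: what is moved stays moved. The work goes in short steps, Python scripts to look and compute and a tool call to move; the robot and the scene stay as the last step left them, time stands still between calls to the robot, and variables do not carry over. Pictures are saved under pics/ and viewed, and the job is handed in when it is done.

Besides the shell and the picture viewer there is one more tool, called after ">>>" by a JSON object that holds its "fn" and its "kwargs", one argument or row to a line. carry_out: Moves the arm, as the interface text tells. Its arguments: {"type":"object","properties":{"delta_pos":{"type":"array","items":{"type":"array","items":{"type":"number"}}},"rotation":{"type":"array","items":{"type":"array","items":{"type":"number"}}},"claw":{"type":"array","items":{"type":"number"}}},"required":["delta_pos","rotation","claw"]}

```bash
ls; mkdir -p pics
python3 - <<'E'
from station import arm
import cv2,numpy as np
np.set_printoptions(precision=4,suppress=True)
o=arm.get_obs();print(o)
import pickle
for n in ["scene","top","wrist"]:
    c=arm.capture(n);cv2.imwrite(f"pics/{n}0.png",c["color"][:,:,::-1]);print(n,c["camera_matrix"],c["pose"],[k for k in c])
    pickle.dump(c,open(f"{n}0.pkl","wb"))
    for l in ["tray_mid","tray_notch","base","spare_mid"]:
        print(l,[(round(d["p"],2),np.round(d["extent"],1)) for d in arm.recognise(c,l)])
E
```

```text
pics
{'t': 0.0, 'q': array([-1.3822,  0.4119, -0.0127,  1.597 ,  0.0056,  1.1343, -0.0822]), 'qd': array([ 0.0009, -0.0014, -0.    ,  0.0009, -0.0007, -0.0009, -0.0009]), 'tau': array([  0.    , -60.0625,   0.682 , -29.943 ,   0.0137,   0.0102,
        -0.    ]), 'eef_pos': array([0.1587, 0.604 , 0.2304]), 'tcp_rot': array([[ 0.2539, -0.0003, -0.9672],
       [ 0.9672, -0.0016,  0.2539],
       [-0.0016, -1.    , -0.0001]]), 'contact_force': array([-0.0027,  0.4788,  0.2924]), 'torque': array([ 0.0114, -0.0009,  0.0245]), 'finger_gap': 1.0011503171941807}
scene [[451.0139   0.     313.4207]
 [  0.     451.0139 193.0037]
 [  0.       0.       1.    ]] [[ 0.0611 -0.849   0.5248  0.9998]
 [ 0.9981  0.0529 -0.0307 -0.0379]
 [-0.0017  0.5257  0.8507  0.8983]
 [ 0.      0.      0.      1.    ]] ['color', 'camera_matrix', 'pose', 'shot']
tray_mid [(0.89, array([336.1, 268.2,  79.8,  74.4])), (0.7, array([417.1, 128.6,  71.6,  52.9]))]
tray_notch [(0.95, array([416.4, 128.9,  63.9,  50.3])), (0.85, array([339.1, 269.6,  79.8,  75.5]))]
base [(0.93, array([192.4, 219.4,  65.8,  77.6])), (0.33
[... 483 characters left out ...]
ch [(0.93, array([230.7, 291.4,  67.2,  68.6])), (0.73, array([327.3, 143.3,  66.2,  63.5]))]
base [(0.79, array([451.2, 194.6,  65.4,  71.6]))]
spare_mid [(0.96, array([234.7, 198.2,  59.9,  61.8]))]
wrist [[309.7069   0.     328.3468]
 [  0.     309.7069 197.844 ]
 [  0.       0.       1.    ]] [[ 0.2528 -0.9225 -0.2919  0.0833]
 [ 0.9675  0.2408  0.0767  0.6252]
 [-0.0005 -0.3018  0.9534  0.3743]
 [ 0.      0.      0.      1.    ]] ['color', 'camera_matrix', 'pose', 'shot']
tray_mid [(0.79, array([147.3, 276.8,  79.8,  61.8]))]
tray_notch [(0.67, array([148.2, 276.3,  83.6,  62.2]))]
base [(0.67, array([ 55.8, 376.1,  42.5,  43.5]))]
spare_mid [(0.71, array([186.9, 376.2,  36.2,  45.6]))]
```

View pics/scene0.png

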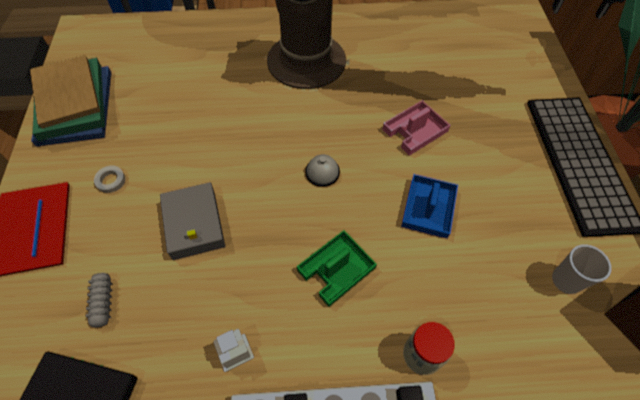

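View pics/top0.png

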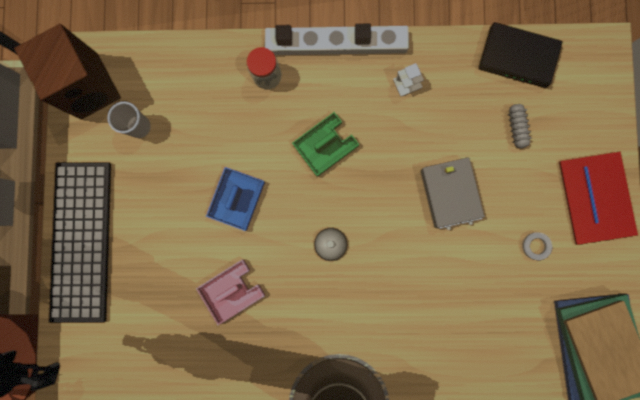

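View pics/wrist0.png

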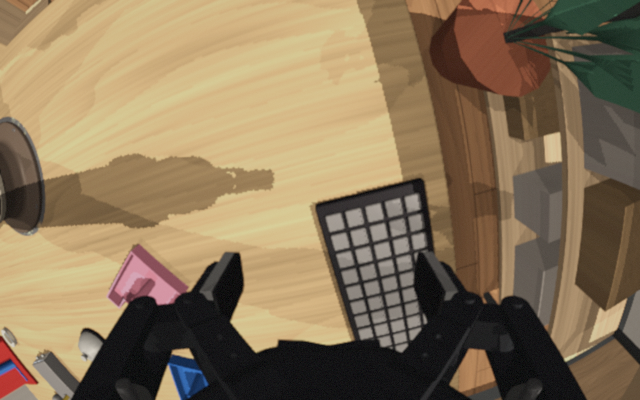

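Green tray at scene (336,268) / top (326,144), with the notch towards upper right in top. Grey base at scene (192,220) / top (452,194), yellow key at its +x end at top (450,170). The pink look-alike and the blue tray are to stay. Next: enlarged crops for corners.

Run:
```python
import cv2,pickle,numpy as np
s=pickle.load(open("scene0.pkl","rb"))["color"];t=pickle.load(open("top0.pkl","rb"))["color"]
def crop(i,c,r,w=50,k=8):
    x=i[r-w*3//4:r+w*3//4,c-w:c+w];return cv2.resize(x,None,fx=k//2,fy=k//2,interpolation=cv2.INTER_CUBIC)[:,:,::-1]
a=np.vstack([np.hstack([crop(s,336,268),crop(t,327,145)]),np.hstack([crop(s,192,220),crop(t,452,194)])])
print(a.shape);cv2.imwrite("pics/crops.png",a)
```

```text
(592, 800, 3)
```

View pics/crops.png

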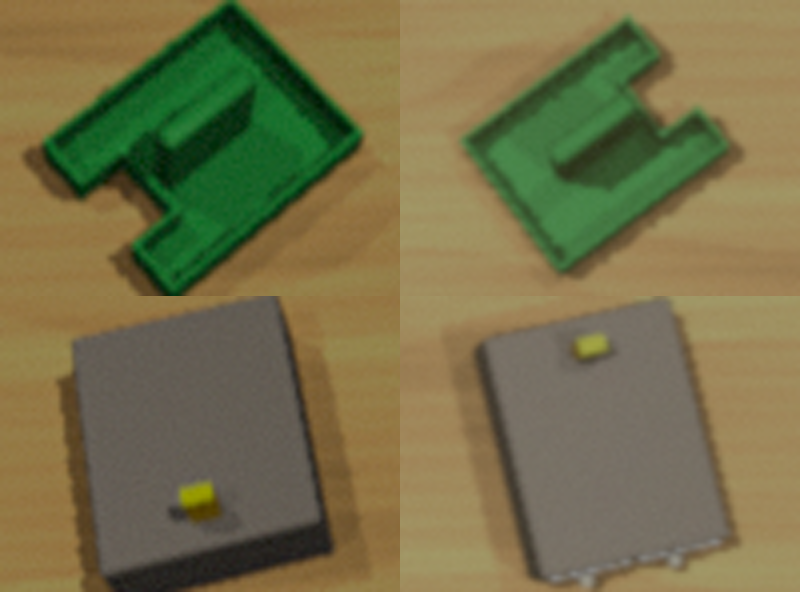

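```bash
cat > fit.py <<'E'
import numpy as np,cv2
from scipy.optimize import minimize
def proj(c,P,fish=False):
    K=c["camera_matrix"];T=np.linalg.inv(c["pose"])
    q=P@T[:3,:3].T+T[:3,3]; x,y,z=q[:,0],-q[:,1],-q[:,2]
    if fish:
        r=np.hypot(x,y);th=np.arctan2(r,z);s=th/np.maximum(r,1e-9);u,v=x*s,y*s
    else: u,v=x/z,y/z
    return np.c_[K[0,0]*u+K[0,2],K[1,1]*v+K[1,2]]
def box(x0,x1,y0,y1,z0,z1):
    return np.array([[x,y,z] for x in(x0,x1) for y in(y0,y1) for z in(z0,z1)])/1000
TRAY=[box(-66,38,-52,52,0,26),box(38,66,20,52,0,26),box(38,66,-52,-20,0,26),box(-30,30,-7,7,0,66)]
BASE=[box(-75,75,-58,58,0,45),box(49,59,-8,8,45,67)]
TOP=[box(-75,75,-58,58,45,45.01)]
KEY=[box(49,59,-8,8,45,67)]
S=8
def place(M,p):
    x,y,z,w=p;c,s=np.cos(w),np.sin(w);R=np.array([[c,-s,0],[s,c,0],[0,0,1]])
    return [m@R.T+[x,y,z] for m in M]
def render(c,M,p,win,fish=False):
    x0,y0,w,h=win;im=np.zeros((h*S,w*S),np.uint8)
    for m in place(M,p):
        q=(proj(c,m,fish)+0.5-[x0,y0])*S-0.5
        cv2.fillConvexPoly(im,np.round(cv2.convexHull(q.astype(np.float32))*16).astype(np.int32),1,shift=4)
    return cv2.resize(im.astype(np.float32),(w,h),interpolation=cv2.INTER_AREA)
def fit(views,M,p0,free,fish=False):
    # views: list of (cam, soft mask, win)
    p0=np.array(p0,float);free=list(free);sc=np.array([.01,.01,.01,.1])[free]
    def f(d):
        p=p0.copy();p[free]+=d*sc
        return sum(np.abs(cv2.GaussianBlur(render(c,M,p,w,fish),(0,0),1.0)-cv2.GaussianBlur(m[w[1]:w[1]+w[3],w[0]:w[0]+w[2]],(0,0),1.0)).sum() for c,m,w in views)
    best=None
    x=np.zeros(len(free))
    for k in range(4):
        n=len(free);sim=np.vstack([x,x+np.eye(n)*(1.5 if k==0 else .4)])
        r=minimize(f,x,method="Nelder-Mead",options=dict(initial_simplex=sim,xatol=1e-3,fatol=1e-2,maxiter=600));x=r.x
    p=p0.copy();p[free]+=x*sc;return p,r.fun,sum(m[w[1]:w[1]+w[3],w[0]:w[0]+w[2]].sum() for c,m,w in views)
E
python3 - <<'E'
import pickle,cv2,numpy as np
from fit import *
np.set_printoptions(precision=4,suppress=True)
s=pickle.load(open("scene0.pkl","rb"));t=pickle.load(open("top0.pkl","rb"))
def green(c):
    a=c["color"].astype(int);return ((a[:,:,1]>a[:,:,0]*1.25)&(a[:,:,1]>a[:,:,2]*1.2)&(a[:,:,1]>20)).astype(np.float32)
def grey(c):
    a=cv2.GaussianBlur(c["color"],(0,0),.8).astype(int);b,r,g=a[:,:,2],a[:,:,0],a[:,:,1]
    gr=(b>r*.72); ye=(g>r*.85)&(b<r*.45)&(r>120)
    return (gr|ye).astype(np.float32)
ws,wt=(276,210,120,115),(275,95,105,95)
vs=(s,green(s),ws);vt=(t,green(t),wt)
for n,v in(("scene",[vs]),("top",[vt]),("both",[vs,vt])):
    print(n,fit(v,TRAY,[.49,0.0,0,-.6],[0,1,3]))
print("both z",fit([vs,vt],TRAY,[.49,0,0,-.6],[0,1,2,3]))
ws,wt=(145,165,95,105),(405,145,95,100)
for c,n in((s,"s"),(t,"t")):
    cv2.imwrite(f"pics/m{n}.png",np.hstack([green(c)*255,grey(c)*255])[:, ::2][::2])
vs=(s,grey(s),ws);vt=(t,grey(t),wt)
for n,v in(("scene",[vs]),("top",[vt]),("both",[vs,vt])):
    print(n,fit(v,BASE,[.4,-.27,0,.1],[0,1,3]))
print("both z",fit([vs,vt],BASE,[.4,-.27,0,.1],[0,1,2,3]))
w=(145,165,95,105)
def ov(c,w):
    a=c["color"][w[1]:w[1]+w[3],w[0]:w[0]+w[2]].copy();m=grey(c)[w[1]:w[1]+w[3],w[0]:w[0]+w[2]]
    a[m>0,0]=255;return cv2.resize(a,(400,400))[:,:,::-1]
cv2.imwrite("pics/ov.png",np.hstack([ov(s,ws),ov(t,wt)]))
E
```

```text
scene (array([ 0.39 ,  0.055,  0.   , -0.2  ]), np.float64(2962.0), np.float32(2962.0))
top (array([ 0.44,  0.05,  0.  , -0.5 ]), np.float64(1939.0), np.float32(1939.0))
both (array([ 0.39 ,  0.055,  0.   , -0.4  ]), np.float64(4901.0), np.float32(4901.0))
both z (array([ 0.4014,  0.0353,  0.0363, -0.5631]), np.float64(4901.0), np.float32(4901.0))
scene (array([ 0.5083, -0.2797,  0.    ,  0.2535]), np.float64(410.7723388671875), np.float32(3490.0))
top (array([ 0.5098, -0.2851,  0.    , -0.8995]), np.float64(1260.043701171875), np.float32(3050.0))
both (array([ 0.5098, -0.2803,  0.    ,  0.2334]), np.float64(729.3963623046875), np.float32(6540.0))
both z (array([ 0.5103, -0.282 , -0.0083,  0.2214]), np.float64(689.122802734375), np.float32(6540.0))[ WARN:0@3.450] global loadsave.cpp:1063 imwrite_ Unsupported depth image for selected encoder is fallbacked to CV_8U.
```

View pics/ov.png

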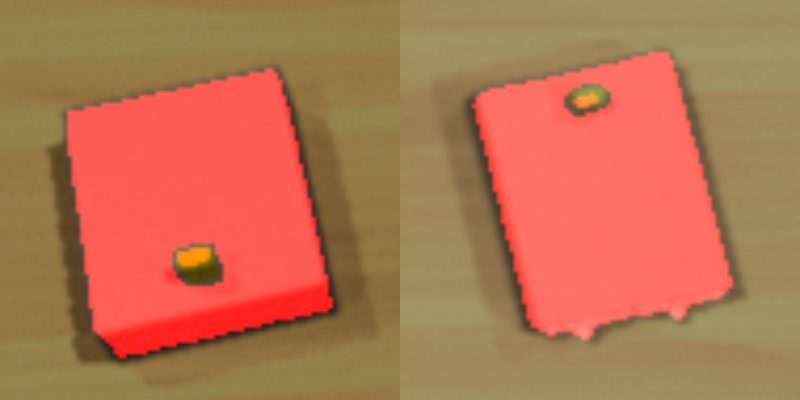

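```bash
cat >> fit.py <<'E'
def back(c,uv,z,fish=False):
    K=c["camera_matrix"];u=(uv[0]-K[0,2])/K[0,0];v=(uv[1]-K[1,2])/K[1,1]
    if fish:
        r=np.hypot(u,v);d=np.array([np.sin(r)*u/r,-np.sin(r)*v/r,-np.cos(r)])
    else: d=np.array([u,-v,-1])
    d=c["pose"][:3,:3]@d;o=c["pose"][:3,3];return o+d*(z-o[2])/d[2]
def green(c):
    a=c["color"].astype(int);return ((a[:,:,1]>a[:,:,0]*1.25)&(a[:,:,1]>a[:,:,2]*1.2)&(a[:,:,1]>20)).astype(np.float32)
def grey(c):
    a=c["color"].astype(int);b,r,g=a[:,:,2],a[:,:,0],a[:,:,1]
    m=((b>r*.68)).astype(np.uint8);m=cv2.morphologyEx(m,cv2.MORPH_CLOSE,np.ones((15,15)));m=cv2.morphologyEx(m,cv2.MORPH_OPEN,np.ones((7,7)))
    return m.astype(np.float32)
E
python3 - <<'E'
import pickle,cv2,numpy as np
from fit import *
np.set_printoptions(precision=4,suppress=True)
s=pickle.load(open("scene0.pkl","rb"));t=pickle.load(open("top0.pkl","rb"))
A=back(t,(326,144),.02);print(A,back(s,(336,268),.02))
# heading: from back end to notch in top
a=back(t,(312,158),.0);b=back(t,(340,133),.0)
w0=np.arctan2(b[1]-a[1],b[0]-a[0]);w0=back(t,(344,131),.0)-back(t,(314,157),0);w0=np.arctan2(w0[1],w0[0]);print(w0)
ws,wt=(276,210,120,115),(275,95,105,95)
vs=(s,green(s),ws);vt=(t,green(t),wt)
for n,v in(("scene",[vs]),("top",[vt]),("both",[vs,vt])):
    print(n,fit(v,TRAY,[A[0],A[1],0,w0],[0,1,3]))
print("both z",fit([vs,vt],TRAY,[A[0],A[1],0,w0],[0,1,2,3]))
ws,wt=(145,165,95,105),(405,145,95,100)
vs=(s,grey(s),ws);vt=(t,grey(t),wt)
for n,v in(("scene",[vs]),("top",[vt]),("both",[vs,vt])):
    print(n,fit(v,BASE,[.51,-.28,0,.24],[0,1,3]))
print("both z",fit([vs,vt],BASE,[.51,-.28,0,.24],[0,1,2,3]))
# draw overlays
def ov(c,w,M,p):
    k=4;a=cv2.resize(c["color"][w[1]:w[1]+w[3],w[0]:w[0]+w[2]],None,fx=k,fy=k,interpolation=cv2.INTER_CUBIC)
    for m in place(M,p):
        q=(proj(c,m)+.5-[w[0],w[1]])*k
        cv2.polylines(a,[np.round(cv2.convexHull(q.astype(np.float32))*16).astype(np.int32)],True,(255,0,255),1,shift=4)
    return cv2.resize(a[:,:,::-1],(400,300))
bt=fit([(s,green(s),(276,210,120,115)),(t,green(t),(275,95,105,95))],TRAY,[A[0],A[1],0,w0],[0,1,3])[0]
bb=fit([vs,vt],BASE,[.51,-.28,0,.24],[0,1,3])[0]
cv2.imwrite("pics/ov2.png",np.vstack([np.hstack([ov(s,(276,210,120,115),TRAY,bt),ov(t,(275,95,105,95),TRAY,bt)]),np.hstack([ov(s,ws,BASE,bb),ov(t,wt,BASE,bb)])]))
E
```

```text
[0.6373 0.0252 0.02  ] [0.6435 0.0294 0.02  ]
-0.8581684982166378
scene (array([ 0.6365,  0.0311,  0.    , -0.9351]), np.float64(145.88702392578125), np.float32(2962.0))
top (array([ 0.6387,  0.0264,  0.    , -0.9307]), np.float64(209.6636199951172), np.float32(1939.0))
both (array([ 0.6376,  0.0289,  0.    , -0.933 ]), np.float64(384.4339904785156), np.float32(4901.0))
both z (array([ 0.6378,  0.0291,  0.0001, -0.9271]), np.float64(384.5054626464844), np.float32(4901.0))
scene (array([ 0.5092, -0.2792,  0.    ,  0.2436]), np.float64(270.64276123046875), np.float32(3640.0))
top (array([ 0.5107, -0.281 ,  0.    ,  0.2043]), np.float64(228.87582397460938), np.float32(3187.0))
both (array([ 0.5097, -0.2805,  0.    ,  0.2192]), np.float64(527.1156616210938), np.float32(6827.0))
both z (array([ 0.5096, -0.2811, -0.0026,  0.2184]), np.float64(525.1929321289062), np.float32(6827.0))
```

View pics/ov2.png

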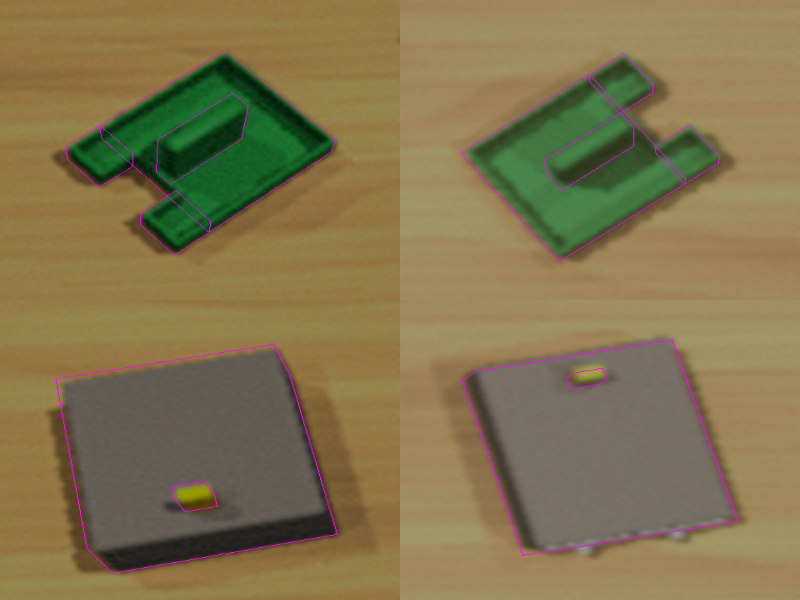

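Tray fit: (0.638, 0.029), yaw −53.5°, z≈0. Base fit: (0.510, −0.281), yaw ≈12.6°. I'll go above the tray first.

>>> {"fn": "carry_out", "kwargs": {
  "delta_pos": [
    [-0.0217,0.0015,-0.0305],
    [-0.0217,0.0015,-0.0305],
    [-0.0217,0.0015,-0.0305],
    [-0.0217,0.0015,-0.0305],
    [-0.0217,0.0015,-0.0305],
    [-0.0217,0.0015,-0.0305],
    [-0.0217,0.0015,-0.0305],
    [-0.0217,0.0015,-0.0305],
    [-0.0217,0.0015,-0.0305],
    [-0.0217,0.0015,-0.0305],
    [-0.0217,0.0015,-0.0305],
    [-0.0217,0.0015,-0.0305],
    [-0.0217,0.0015,-0.0305],
    [-0.0217,0.0015,-0.0305],
    [-0.0217,0.0015,-0.0305],
    [-0.0217,0.0015,-0.0305],
    [-0.0217,0.0015,-0.0305],
    [-0.0217,0.0015,-0.0305],
    [-0.0217,0.0015,-0.0305],
    [-0.0217,0.0015,-0.0305]
  ],
  "rotation": [
    [0,0,0],
    [0,0,0],
    [0,0,0],
    [0,0,0],
    [0,0,0],
    [0,0,0],
    [0,0,0],
    [0,0,0],
    [0,0,0],
    [0,0,0],
    [0,0,0],
    [0,0,0],
    [0,0,0],
    [0,0,0],
    [0,0,0],
    [0,0,0],
    [0,0,0],
    [0,0,0],
    [0,0,0],
    [0,0,0]
  ],
  "claw": [-1,-1,-1,-1,-1,-1,-1,-1,-1,-1,-1,-1,-1,-1,-1,-1,-1,-1,-1,-1]
}}

```text
t: 2.42
eef_pos: [0.6395, 0.0283, 0.2013]
tcp_rot: [[0.254, 0.0, -0.967], [0.967, 0.0, 0.254], [0.0, -1.0, -0.0]]
contact_force: [-0.2, 0.8, 0.1]
finger_gap: 0.997
```

>>> {"fn": "carry_out", "kwargs": {
  "delta_pos": [
    [0,0,0],
    [0,0,0],
    [0,0,0],
    [0,0,0],
    [0,0,0],
    [0,0,0],
    [0,0,0]
  ],
  "rotation": [
    [0,6.5,0],
    [0,6.5,0],
    [0,6.5,0],
    [0,6.5,0],
    [0,6.5,0],
    [0,6.3,0],
    [0,0,0]
  ],
  "claw": [-1,-1,-1,-1,-1,-1,-1]
}}

```text
t: 3.0
eef_pos: [0.6385, 0.03, 0.2012]
tcp_rot: [[0.807, -0.0, -0.591], [0.591, -0.0, 0.807], [-0.0, -1.0, -0.0]]
contact_force: [0.1, -0.7, 0.2]
finger_gap: 0.999
```

```bash
cat > wr.py <<'E'
import sys,pickle,cv2,numpy as np
from station import arm
from fit import *
np.set_printoptions(precision=4,suppress=True)
def shot(n,cam="wrist"):
    c=arm.capture(cam);pickle.dump(c,open(f"{n}.pkl","wb"));cv2.imwrite(f"pics/{n}.png",c["color"][:,:,::-1]);return c
def st():
    o=arm.get_obs();R=o["tcp_rot"];print("t",round(o["t"],2),"pos",o["eef_pos"],"az",np.degrees(np.arctan2(R[1,0],R[0,0])).round(2),"down",R[:,1],"F",o["contact_force"],"gap",round(o["finger_gap"],3),"q",o["q"]);return o
E
python3 - <<'E'
from wr import *
st();c=shot("w1");print(c["pose"])
m=green(c);print(m.sum())
vs=(c,m,(0,0,640,400))
E
```

```text
t 3.0 pos [0.6385 0.03   0.2012] az 36.22 down [-0.0001 -0.0001 -1.    ] F [ 0.0768 -0.7414  0.2105] gap 0.999 q [-0.4428  0.4854  0.4586  1.6186 -0.2346  1.0928  0.7106]
[[ 0.806  -0.5645 -0.1783  0.5921]
 [ 0.592   0.7682  0.2439  0.0935]
 [-0.0007 -0.3021  0.9533  0.3442]
 [ 0.      0.      0.      1.    ]]
11593.0
```

View pics/w1.png

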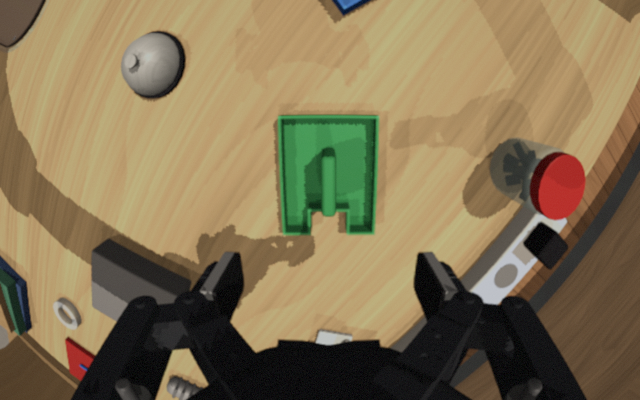

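The wrist view shows the green tray upright, centred near (328,175), notch towards the gripper and fin nearly vertical. I'll fit it.

Run:
```python
from wr import *
c=pickle.load(open("w1.pkl","rb"))
w=(265,100,130,150);v=[(c,green(c),w)]
p0=[.638,.029,0,-.933]
p,f,a=fit(v,TRAY,p0,[0,1,3],True);print(p,np.degrees(p[3]),f,a)
p4,f,a=fit(v,TRAY,p0,[0,1,2,3],True);print(p4,f)
k=4;im=cv2.resize(c["color"][w[1]:w[1]+w[3],w[0]:w[0]+w[2]],None,fx=k,fy=k,interpolation=cv2.INTER_CUBIC)
for m in place(TRAY,p):
    q=(proj(c,m,True)+.5-[w[0],w[1]])*k
    cv2.polylines(im,[np.round(cv2.convexHull(q.astype(np.float32))*16).astype(np.int32)],True,(255,0,255),1,shift=4)
cv2.imwrite("pics/w1o.png",im[:,:,::-1])
```

```text
[ 0.6381  0.03    0.     -0.9373] -53.70274862241414 176.9049530029297 10858.0
[ 0.6381  0.03   -0.0006 -0.9365] 171.18409729003906
```

View pics/w1o.png

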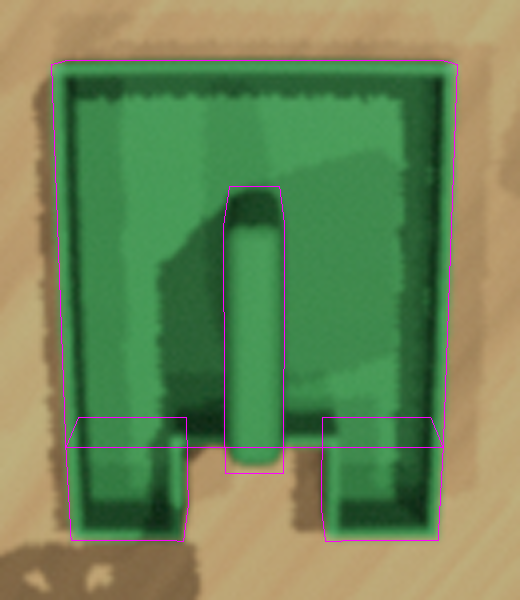

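>>> {"fn": "carry_out", "kwargs": {
  "delta_pos": [
    [0,0.025,0],
    [0,0.025,0],
    [0,0.025,0],
    [0,0.025,0],
    [0,0.025,0],
    [0,0.02,0],
    [0,0.015,0],
    [0,0.009,0],
    [0,0.005,0],
    [0,0,0]
  ],
  "rotation": [
    [0,0,0],
    [0,0,0],
    [0,0,0],
    [0,0,0],
    [0,0,0],
    [0,0,0],
    [0,0,0],
    [0,0,0],
    [0,0,0],
    [0,0,0]
  ],
  "claw": [-1,-1,-1,-1,-1,-1,-1,-1,-1,-1]
}}

```text
t: 3.88
eef_pos: [0.6382, 0.0298, 0.0266]
tcp_rot: [[0.803, -0.001, -0.596], [0.596, -0.0, 0.803], [-0.001, -1.0, 0.001]]
contact_force: [0.2, 1.1, 1.4]
finger_gap: 1.001
```

>>> {"fn": "carry_out", "kwargs": {
  "delta_pos": [
    [0,0,0],
    [0,0,0],
    [0,0,0],
    [0,0,0],
    [0,0,0],
    [0,0,0],
    [0,0,0],
    [0,0,0],
    [0,0,0],
    [0,0,0]
  ],
  "rotation": [
    [0,0,0],
    [0,0,0],
    [0,0,0],
    [0,0,0],
    [0,0,0],
    [0,0,0],
    [0,0,0],
    [0,0,0],
    [0,0,0],
    [0,0,0]
  ],
  "claw": [1,1,1,1,1,1,1,1,1,1]
}}

```text
t: 4.72
eef_pos: [0.6388, 0.0299, 0.0278]
tcp_rot: [[0.804, 0.001, -0.595], [0.595, 0.0, 0.804], [0.001, -1.0, -0.0]]
contact_force: [-0.4, -0.1, 6.2]
finger_gap: 0.156
```

Gap 0.156 is about 13 mm, so the fin is held. Next I lift, carry to a viewing pose beside the base, and turn.

>>> {"fn": "carry_out", "kwargs": {
  "delta_pos": [
    [0,-0.005,0],
    [0,-0.01,0],
    [0,-0.02,0],
    [0,-0.025,0],
    [0,-0.025,0],
    [0,-0.015,0],
    [0,0,0]
  ],
  "rotation": [
    [0,0,0],
    [0,0,0],
    [0,0,0],
    [0,0,0],
    [0,0,0],
    [0,0,0],
    [0,0,0]
  ],
  "claw": [1,1,1,1,1,1,1]
}}

```text
t: 5.3
eef_pos: [0.6406, 0.0297, 0.1315]
tcp_rot: [[0.804, 0.006, -0.594], [0.594, 0.001, 0.804], [0.005, -1.0, -0.003]]
contact_force: [0.7, -0.2, -2.3]
finger_gap: 0.16
```

>>> {"fn": "carry_out", "kwargs": {
  "delta_pos": [
    [-0.006,-0.006,-0.008],
    [-0.0125,-0.0123,-0.016],
    [-0.0125,-0.0123,-0.016],
    [-0.0125,-0.0123,-0.016],
    [-0.0125,-0.0123,-0.016],
    [-0.0125,-0.0123,-0.016],
    [-0.0125,-0.0123,-0.016],
    [-0.0125,-0.0123,-0.016],
    [-0.0125,-0.0123,-0.016],
    [-0.0125,-0.0123,-0.016],
    [-0.0125,-0.0123,-0.016],
    [-0.0125,-0.0123,-0.016],
    [-0.0125,-0.0123,-0.016],
    [-0.0125,-0.0123,-0.016],
    [-0.006,-0.006,-0.008],
    [0,0,0]
  ],
  "rotation": [
    [0,0,0],
    [0,0,0],
    [0,0,0],
    [0,0,0],
    [0,0,0],
    [0,0,0],
    [0,0,0],
    [0,0,0],
    [0,0,0],
    [0,0,0],
    [0,0,0],
    [0,0,0],
    [0,0,0],
    [0,0,0],
    [0,0,0],
    [0,0,0]
  ],
  "claw": [1,1,1,1,1,1,1,1,1,1,1,1,1,1,1,1]
}}

```text
t: 6.63
eef_pos: [0.6303, -0.2581, 0.2995]
tcp_rot: [[0.807, -0.0, -0.591], [0.591, -0.002, 0.807], [-0.001, -1.0, -0.002]]
contact_force: [-0.3, -0.5, -1.8]
finger_gap: 0.161
```

>>> {"fn": "carry_out", "kwargs": {
  "delta_pos": [
    [0,0,0],
    [0,0,0],
    [0,0,0],
    [0,0,0],
    [0,0,0],
    [0,0,0],
    [0,0,0],
    [0,0,0],
    [0,0,0],
    [0,0,0],
    [0,0,0],
    [0,0,0],
    [0,0,0]
  ],
  "rotation": [
    [0,-3,0],
    [0,-6,0],
    [0,-6,0],
    [0,-6,0],
    [0,-6,0],
    [0,-6,0],
    [0,-6,0],
    [0,-6,0],
    [0,-6,0],
    [0,-6,0],
    [0,-6,0],
    [0,-3.3,0],
    [0,0,0]
  ],
  "claw": [1,1,1,1,1,1,1,1,1,1,1,1,1]
}}

```text
t: 7.72
eef_pos: [0.6312, -0.2522, 0.2974]
tcp_rot: [[-0.226, -0.002, -0.974], [0.974, 0.002, -0.226], [0.002, -1.0, 0.002]]
contact_force: [-0.3, 0.1, -1.7]
finger_gap: 0.155
```

Run:
```python
from wr import *
st();c=shot("w2");print(c["pose"])
```

```text
t 7.72 pos [ 0.6312 -0.2522  0.2974] az 103.03 down [-0.0022  0.0019 -1.    ] F [-0.3361  0.1225 -1.7073] gap 0.155 q [ 0.1369  0.4724  0.266   1.3682 -0.1248  1.32    2.2047]
[[-0.2267 -0.9292 -0.2917  0.5555]
 [ 0.974  -0.2157 -0.0699 -0.2688]
 [ 0.002  -0.3     0.954   0.4406]
 [ 0.      0.      0.      1.    ]]
```

View pics/w2.png

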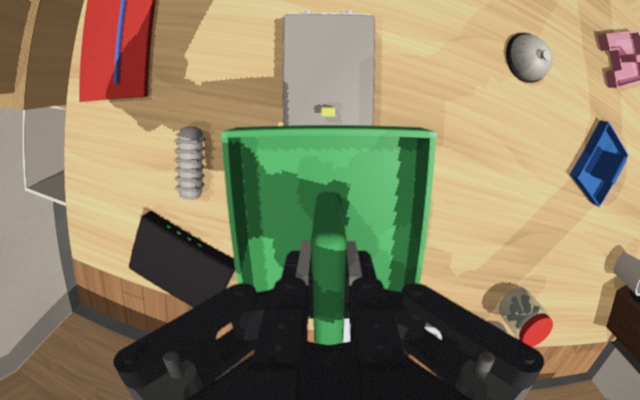

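The base shows at cols 284–375, rows 14–127, with the key at (328,112). The held tray is in front with its fin at col 329. I'll fit all three in this image.

```bash
cat >> fit.py <<'E'
def greyw(c):
    a=c["color"].astype(int);b,r,g=a[:,:,2],a[:,:,0],a[:,:,1]
    m=((b>r*.72)&(g<r*1.15)).astype(np.uint8);m=cv2.morphologyEx(m,cv2.MORPH_CLOSE,np.ones((9,9)));return cv2.morphologyEx(m,cv2.MORPH_OPEN,np.ones((5,5))).astype(np.float32)
def yellow(c):
    a=c["color"].astype(int);b,r,g=a[:,:,2],a[:,:,0],a[:,:,1]
    return ((g>r*.82)&(b<r*.45)&(r>60)&(g<r*1.2)).astype(np.float32)
def over(c,w,items,k,fn,fish=True):
    im=cv2.resize(c["color"][w[1]:w[1]+w[3],w[0]:w[0]+w[2]],None,fx=k,fy=k,interpolation=cv2.INTER_CUBIC)
    for M,p,col in items:
        for m in place(M,p):
            q=(proj(c,m,fish)+.5-[w[0],w[1]])*k
            cv2.polylines(im,[np.round(cv2.convexHull(q.astype(np.float32))*16).astype(np.int32)],True,col,1,shift=4)
    cv2.imwrite(fn,im[:,:,::-1])
E
python3 - <<'E'
from wr import *
c=pickle.load(open("w2.pkl","rb"))
w=(260,0,140,120);g=np.maximum(greyw(c),yellow(c));
p,f,a=fit([(c,g,w)],BASE,[.5097,-.2805,0,.22],[0,1,3],True);print("base",p,np.degrees(p[3]),f,a)
w2=(310,98,36,24);y=yellow(c);print(y[98:122,310:346].sum())
pk,f,a=fit([(c,y,w2)],KEY,p,[0,1],True);print("key-based",pk,f,a)
E0=np.array([.6312,-.2522,.2974]);
wt=(215,122,230,150);m=green(c)
pt,f,a=fit([(c,m,(215,122,230,100))],[TRAY[0]],[E0[0],E0[1],E0[2]-.028,np.radians(13.0)],[0,1,3],True);print("tray",pt,np.degrees(pt[3]),f,a)
cv2.imwrite("pics/m2.png",np.hstack([g,y])[:240]*255)
over(c,(210,0,240,180),[(BASE,p,(255,0,0)),(TRAY,pt,(255,0,255))],3,"pics/w2o.png")
# tray relative to base in world
E
```

```text
base [ 0.5089 -0.2788  0.      0.2205] 12.633915234328212 249.55702209472656 9725.0
0.0
key-based [ 0.5314 -0.2563  0.      0.2205] 0.0 0.0
tray [ 0.631  -0.2508  0.2694  0.2291] 13.126944490090203 442.61700439453125 19654.0[ WARN:0@3.015] global loadsave.cpp:1063 imwrite_ Unsupported depth image for selected encoder is fallbacked to CV_8U.
```

View pics/w2o.png

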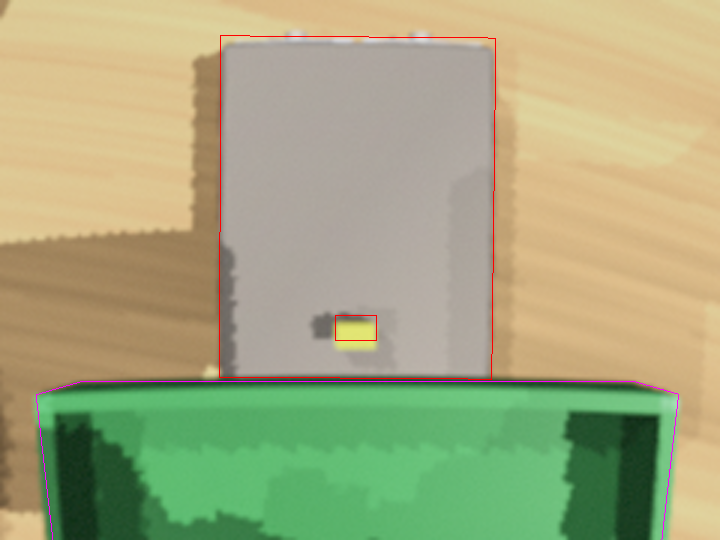

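Run:
```python
from wr import *
c=pickle.load(open("w2.pkl","rb"));a=c["color"].astype(int)
print(a[111,328],a[108,328],a[60,330],a[12:18,330].tolist(),a[12:18,300].tolist())
b,r,g=a[:,:,2],a[:,:,0],a[:,:,1]
y=((b<.62*r)&(g>r*.9)&(g<r*1.1)).astype(np.float32);print(y[98:122,310:346].sum())
w2=(310,98,36,24)
p0=[.5105,-.2788,0,.2205]
pk,f,s=fit([(c,y,w2)],KEY,p0,[0,1],True);print("key",pk,f,s)
# far edge: rows below threshold; scan columns: subpixel brightness edge profile
G=cv2.GaussianBlur(c["color"],(0,0),.5).astype(float)
sat=1-G[:,:,2]/G[:,:,0]
for col in (292,298,305,320,330,340,345,360,368): print(col,np.round(sat[8:22,col],2))
# sides: fit with window rows 20..118
gm=np.maximum(greyw(c),y);w=(260,20,140,95)
ps,f,s=fit([(c,gm,w)],BASE,p0,[0,1,3],True);print("sides",ps,f,s)
```

```text
[225 228 114] [207 208 103] [173 166 159] [[221, 198, 150], [211, 193, 160], [179, 168, 153], [169, 162, 156], [173, 166, 160], [173, 166, 159]] [[207, 195, 156], [194, 186, 175], [174, 170, 168], [172, 166, 160], [173, 165, 158], [176, 169, 161]]
117.0
key [ 0.5119 -0.2784  0.      0.2205] 7.542593002319336 117.0
292 [0.31 0.3  0.29 0.29 0.26 0.18 0.09 0.07 0.09 0.09 0.09 0.09 0.09 0.09]
298 [0.31 0.31 0.3  0.29 0.23 0.13 0.06 0.07 0.08 0.09 0.09 0.08 0.09 0.09]
305 [0.31 0.3  0.27 0.19 0.1  0.03 0.04 0.08 0.09 0.09 0.08 0.08 0.08 0.08]
320 [0.37 0.36 0.36 0.35 0.25 0.06 0.03 0.07 0.08 0.08 0.08 0.09 0.09 0.09]
330 [0.37 0.36 0.36 0.35 0.31 0.23 0.14 0.08 0.08 0.08 0.09 0.08 0.09 0.09]
340 [0.35 0.35 0.36 0.36 0.24 0.07 0.05 0.08 0.08 0.08 0.08 0.08 0.09 0.08]
345 [0.36 0.35 0.35 0.34 0.25 0.09 0.05 0.07 0.08 0.08 0.08 0.08 0.09 0.09]
360 [0.37 0.37 0.37 0.36 0.32 0.24 0.15 0.1  0.08 0.08 0.08 0.08 0.08 0.09]
368 [0.35 0.36 0.37 0.37 0.36 0.28 0.15 0.07 0.07 0.08 0.08 0.08 0.08 0.08]
sides [ 0.5163 -0.2772  0.      0.2206] 36.88228225708008 8689.0
```

Run:
```python
from wr import *
o=st();c=shot("w3");a=c["color"].astype(int);R=o["tcp_rot"]
print("cam in tool",R.T@(c["pose"][:3,3]-o["eef_pos"]))
b,r,g=a[:,:,2],a[:,:,0],a[:,:,1]
y=((b<.62*r)&(g>r*.9)&(g<r*1.1)).astype(np.float32)
pk,f,s=fit([(c,y,(310,98,36,24))],KEY,[.5119,-.2784,0,.2206],[0,1],True);print("key",pk,f,s)
gm=np.maximum(greyw(c),y)
ps,f,s=fit([(c,gm,(260,20,140,95))],BASE,pk,[1,3],True);print("sides",ps,f)
e=place([np.array([[-75,yy,45] for yy in(-58,-30,0,30,58)])/1000],pk)[0];print("far edge px",proj(c,e,True).round(1).tolist())
m=green(c)
for M,w in(([TRAY[0]],(215,122,230,100)),):
  for z in (.262,.266,.2696,.273):
    pt,f,s=fit([(c,m,w)],M,[o["eef_pos"][0],o["eef_pos"][1],z,.229],[0,1,3],True);print("tray",pt,f, "in tool",(R.T@(pt[:3]-o["eef_pos"])))
# fin-top visible: far short edge of fin
```

```text
t 7.77 pos [ 0.6312 -0.2524  0.2976] az 102.8 down [-0.002   0.0016 -1.    ] F [ 0.7865 -0.6671 -2.2758] gap 0.156 q [ 0.1366  0.4724  0.2669  1.3679 -0.125   1.3202  2.2012]
cam in tool [ 0.0012 -0.143   0.0777]
key [ 0.512  -0.2785  0.      0.2206] 7.659285068511963 117.0
sides [ 0.512  -0.2782  0.      0.2192] 27.161712646484375
far edge px [[282.3, 13.6], [304.3, 12.8], [328.1, 12.6], [352.0, 13.0], [374.0, 14.0]]
tray [ 0.6318 -0.2517  0.262   0.2245] 1254.465087890625 in tool [ 0.0005  0.0356 -0.0007]
tray [ 0.6315 -0.2519  0.266   0.2243] 834.0560302734375 in tool [ 0.0004  0.0316 -0.0005]
tray [ 0.6311 -0.2511  0.2696  0.2243] 446.6950378417969 in tool [ 0.0013  0.028  -0.0002]
tray [ 0.6307 -0.2511  0.273   0.2239] 308.7882995605469 in tool [0.0014 0.0246 0.0002]
```

Base from the wrist view: (0.512, −0.278), yaw 12.6°; far edge and key agree. I'll carry to 55 mm above the box top and check there.

>>> {"fn": "carry_out", "kwargs": {
  "delta_pos": [
    [0,0.008,0.006],
    [0,0.017,0.0122],
    [0,0.017,0.0122],
    [0,0.017,0.0122],
    [0,0.017,0.0122],
    [0,0.017,0.0122],
    [0,0.017,0.0122],
    [0,0.017,0.0122],
    [0,0.017,0.0122],
    [0,0.017,0.0122],
    [0.0003,0.0086,0.0061],
    [0,0,0],
    [0,0,0]
  ],
  "rotation": [
    [0,0,0],
    [0,0,0],
    [0,0,0],
    [0,0,0],
    [0,0,0],
    [0,0,0],
    [0,0,0],
    [0,0,0],
    [0,0,0],
    [0,0,0],
    [0,0.2,0],
    [0,0,0],
    [0,0,0]
  ],
  "claw": [1,1,1,1,1,1,1,1,1,1,1,1,1]
}}

```text
t: 8.9
eef_pos: [0.5129, -0.2804, 0.1297]
tcp_rot: [[-0.217, -0.0, -0.976], [0.976, 0.0, -0.217], [0.0, -1.0, 0.0]]
contact_force: [1.0, 0.2, -0.9]
finger_gap: 0.159
```

Run:
```python
from wr import *
st();shot("w4");shot("s4","scene");shot("t4","top")
s=pickle.load(open("s4.pkl","rb"))["color"];t=pickle.load(open("t4.pkl","rb"))["color"]
cr=lambda i,c,r:cv2.resize(i[r-60:r+60,c-80:c+80],(400,300),interpolation=cv2.INTER_CUBIC)
w=cv2.resize(pickle.load(open("w4.pkl","rb"))["color"],(400,250))
cv2.imwrite("pics/c4.png",np.vstack([np.hstack([cr(s,192,210),cr(t,452,180)]),np.hstack([w,w*0])])[:,:,::-1])
```

```text
t 8.9 pos [ 0.5129 -0.2804  0.1297] az 102.54 down [-0.0001  0.0003 -1.    ] F [ 1.0421  0.1798 -0.9274] gap 0.159 q [ 0.2286  0.4536  0.2516  1.8175 -0.1414  0.8881  2.3349]
```

View pics/c4.png

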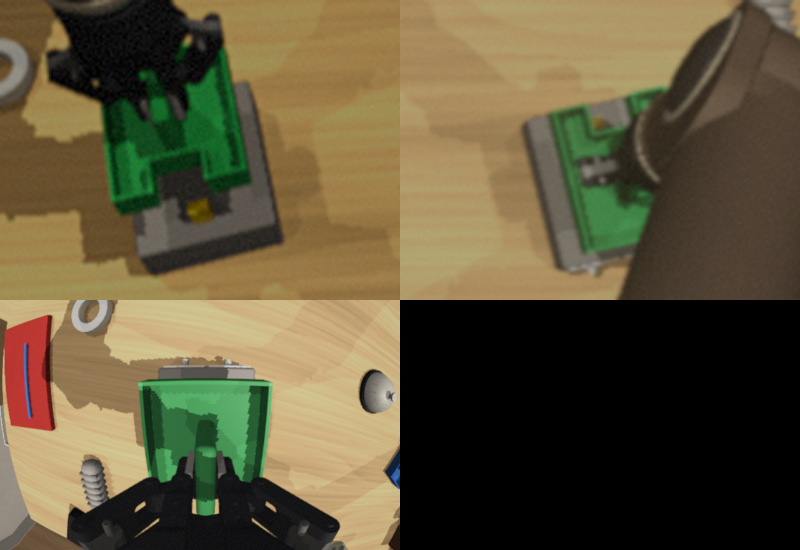

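Key (scene crop 200,210) lies in line with the notch in both the scene and top views. I'll average readings and fit the tray in the scene and wrist views.

Run:
```python
from wr import *
P=[];D=[];A=[]
for i in range(6):
    c=arm.capture("wrist");o=arm.get_obs();P.append(o["eef_pos"]);D.append(o["tcp_rot"][:,1]);A.append(np.degrees(np.arctan2(o["tcp_rot"][1,0],o["tcp_rot"][0,0])))
P=np.array(P);print(P.mean(0),P.std(0),np.mean(D,0),np.mean(A));R=o["tcp_rot"]
pickle.dump(c,open("w5.pkl","wb"))
# wrist: tray
m=green(c)
for z in(.10,.102,.104):
    pt,f,s=fit([(c,m,(215,120,230,100))],[TRAY[0]],[P.mean(0)[0],P.mean(0)[1],z,.22],[0,1,3],True);print("wrist tray",pt,f,s,"tool",R.T@(pt[:3]-P.mean(0)))
s=pickle.load(open("s4.pkl","rb"));w=(112+15,150+30,110,70)
# scene window lower part of tray
g=green(s);ys,xs=np.where(g[150:260,120:240]);print(xs.min()+120,xs.max()+120,ys.min()+150,ys.max()+150)
w=(140,205,90,40)
pt,f,ss=fit([(s,g,w)],TRAY,[.512,-.279,.102,.22],[0,1,3]);print("scene tray",pt,f,ss)
over(s,(130,150,110,110),[(TRAY,pt,(255,0,255)),(BASE,[.512,-.2783,0,.22],(255,255,0))],5,"pics/s4o.png",False)
```

```text
[ 0.5133 -0.2806  0.1302] [0.0004 0.     0.0003] [ 0.0012 -0.0003 -1.    ] 102.60994110004306
wrist tray [ 0.5128 -0.2799  0.1     0.2131] 735.466552734375 19419.0 tool [0.0008 0.0302 0.0004]
wrist tray [ 0.5126 -0.2798  0.102   0.2137] 525.8570556640625 19419.0 tool [0.001  0.0282 0.0005]
wrist tray [ 0.5124 -0.2798  0.104   0.2133] 381.156494140625 19419.0 tool [0.0011 0.0262 0.0007]
133 212 156 235
scene tray [ 0.5135 -0.2787  0.102   0.1985] 36.64313507080078 1220.0
```

View pics/s4o.png

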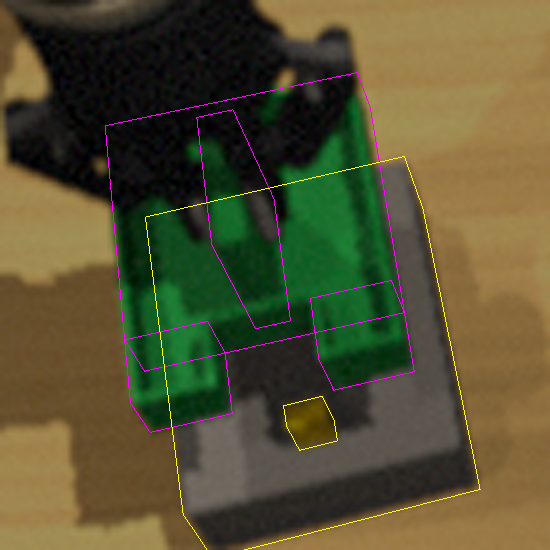

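>>> {"fn": "carry_out", "kwargs": {
  "delta_pos": [
    [0.0012,0,0],
    [0,0.006,0],
    [0,0.01,0],
    [0,0.01,0],
    [0,0.008,0],
    [0,0.006,0],
    [0,0.005,0],
    [0,0.004,0],
    [0,0.003,0],
    [0,0.002,0],
    [0,0,0]
  ],
  "rotation": [
    [0,0,0],
    [0,0,0],
    [0,0,0],
    [0,0,0],
    [0,0,0],
    [0,0,0],
    [0,0,0],
    [0,0,0],
    [0,0,0],
    [0,0,0],
    [0,0,0]
  ],
  "claw": [1,1,1,1,1,1,1,1,1,1,1]
}}

```text
t: 10.27
eef_pos: [0.5121, -0.2795, 0.0753]
tcp_rot: [[-0.218, -0.0, -0.976], [0.976, 0.0, -0.218], [0.0, -1.0, 0.0]]
contact_force: [-0.4, -0.1, -1.6]
finger_gap: 0.157
```

Run:
```python
from wr import *
st();c=shot("w6");s=shot("s6","scene");o=st()
m=green(c);pt,f,x=fit([(c,m,(215,120,230,100))],[TRAY[0]],[.512,-.279,.049,.22],[0,1,3],True);print("wrist",pt,f)
a=cv2.resize(s["color"][150:270,120:260],(700,600),interpolation=cv2.INTER_CUBIC);cv2.imwrite("pics/s6c.png",a[:,:,::-1])
```

```text
t 10.27 pos [ 0.5121 -0.2795  0.0753] az 102.59 down [-0.0003  0.0001 -1.    ] F [-0.3928 -0.1254 -1.5904] gap 0.157 q [ 0.2435  0.524   0.2325  1.8584 -0.165   0.778   2.3543]
t 10.37 pos [ 0.5124 -0.2796  0.0758] az 102.59 down [ 0.0004 -0.0001 -1.    ] F [-0.4609  0.326  -2.2443] gap 0.156 q [ 0.2435  0.5234  0.2326  1.858  -0.1649  0.7784  2.3542]
wrist [ 0.5113 -0.2782  0.049   0.2214] 348.83441162109375
```

View pics/s6c.png

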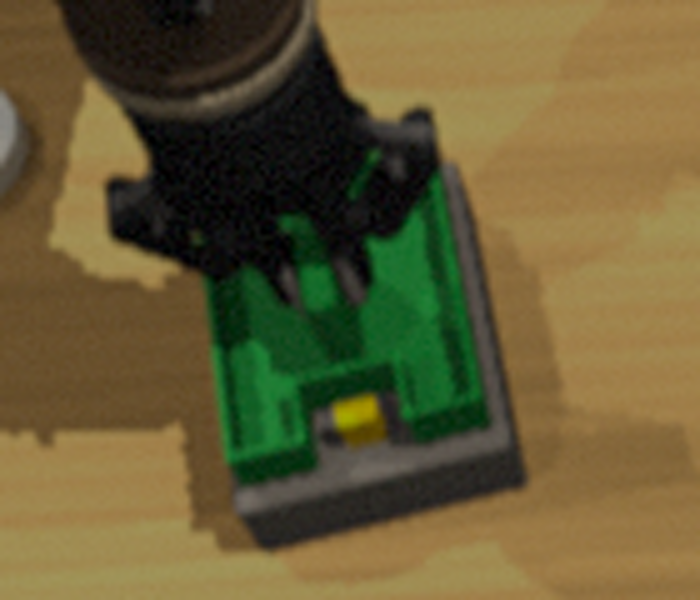

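View pics/w6.png

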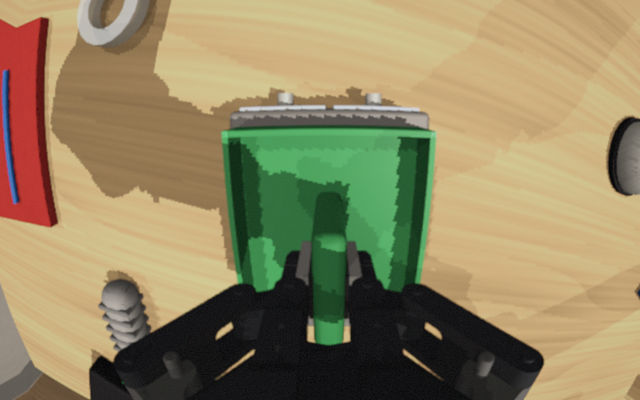

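Run:
```python
from wr import *
s=pickle.load(open("s6.pkl","rb"));g=green(s)
pt,f,x=fit([(s,g,(155,205,75,50))],TRAY,[.512,-.279,.0475,.22],[0,1,3]);print("scene tray",pt,f)
s0=pickle.load(open("scene0.pkl","rb"));a=s0["color"].astype(int);b,r,gg=a[:,:,2],a[:,:,0],a[:,:,1]
y=((b<.62*r)&(gg>r*.85)&(r>60)).astype(np.float32)
cv2.imwrite("pics/y.png",y[210:260,160:230]*255)
pk,f,x=fit([(s0,y,(178,222,26,24))],KEY,[.512,-.279,0,.22],[0,1]);print("scene key0",pk,f,x)
over(s,(130,160,110,110),[(TRAY,pt,(255,0,255)),(BASE,pk,(255,255,255))],5,"pics/s6o.png",False)
```

```text
scene tray [ 0.5116 -0.2783  0.0475  0.2104] 88.34027862548828
scene key0 [ 0.511  -0.2785  0.      0.22  ] 29.661766052246094 56.0[ WARN:0@1.231] global loadsave.cpp:1063 imwrite_ Unsupported depth image for selected encoder is fallbacked to CV_8U.
```

View pics/s6o.png

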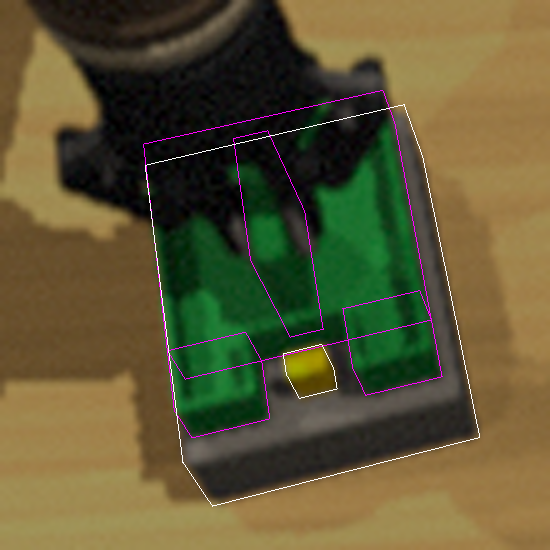

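The key stands centred in the notch; tray and base agree to about 1 mm in the scene and wrist fits. Lowering the last ~3 mm gently.

>>> {"fn": "carry_out", "kwargs": {
  "delta_pos": [
    [0,0.001,0],
    [0,0.0007,0],
    [0,0.0005,0],
    [0,0,0]
  ],
  "rotation": [
    [0,0,0],
    [0,0,0],
    [0,0,0],
    [0,0,0]
  ],
  "claw": [1,1,1,1]
}}

```text
t: 10.7
eef_pos: [0.5122, -0.2795, 0.0734]
tcp_rot: [[-0.218, 0.0, -0.976], [0.976, 0.0, -0.218], [0.0, -1.0, -0.0]]
contact_force: [0.4, -0.3, -1.8]
finger_gap: 0.159
```

>>> {"fn": "carry_out", "kwargs": {
  "delta_pos": [
    [0,0.0005,0],
    [0,0,0]
  ],
  "rotation": [
    [0,0,0],
    [0,0,0]
  ],
  "claw": [1,1]
}}

```text
t: 10.87
eef_pos: [0.5122, -0.2795, 0.0728]
tcp_rot: [[-0.218, 0.0, -0.976], [0.976, 0.0, -0.218], [0.0, -1.0, -0.0]]
contact_force: [0.7, -0.1, -1.4]
finger_gap: 0.161
```

>>> {"fn": "carry_out", "kwargs": {
  "delta_pos": [
    [0,0.0005,0],
    [0,0,0]
  ],
  "rotation": [
    [0,0,0],
    [0,0,0]
  ],
  "claw": [1,1]
}}

```text
t: 11.03
eef_pos: [0.5122, -0.2796, 0.0728]
tcp_rot: [[-0.218, 0.0, -0.976], [0.976, 0.0, -0.218], [0.0, -1.0, -0.0]]
contact_force: [-2.3, 1.6, 3.3]
finger_gap: 0.157
```

>>> {"fn": "carry_out", "kwargs": {
  "delta_pos": [
    [0,0.0004,0],
    [0,0,0]
  ],
  "rotation": [
    [0,0,0],
    [0,0,0]
  ],
  "claw": [1,1]
}}

```text
t: 11.2
eef_pos: [0.5122, -0.2795, 0.0728]
tcp_rot: [[-0.218, 0.0, -0.976], [0.976, 0.0, -0.218], [0.0, -1.0, -0.0]]
contact_force: [-3.1, 1.9, 7.2]
finger_gap: 0.155
```

Contact: +7 N at TCP z = 0.0728, as expected. I'll ease off, open, then rise.

>>> {"fn": "carry_out", "kwargs": {
  "delta_pos": [
    [0,-0.0004,0],
    [0,0,0],
    [0,0,0],
    [0,0,0],
    [0,0,0],
    [0,0,0],
    [0,0,0],
    [0,0,0],
    [0,0,0],
    [0,0,0]
  ],
  "rotation": [
    [0,0,0],
    [0,0,0],
    [0,0,0],
    [0,0,0],
    [0,0,0],
    [0,0,0],
    [0,0,0],
    [0,0,0],
    [0,0,0],
    [0,0,0]
  ],
  "claw": [1,0.6,0.4,0.2,0,-0.2,-0.2,-0.2,-0.2,-0.2]
}}

```text
t: 12.03
eef_pos: [0.5122, -0.2796, 0.0724]
tcp_rot: [[-0.218, -0.0, -0.976], [0.976, 0.0, -0.218], [0.0, -1.0, 0.0]]
contact_force: [0.6, 0.3, 0.3]
finger_gap: 0.601
```

>>> {"fn": "carry_out", "kwargs": {
  "delta_pos": [
    [0,-0.008,0],
    [0,-0.015,0],
    [0,-0.025,0],
    [0,-0.03,0],
    [0,-0.03,0],
    [0,-0.03,0],
    [0,-0.03,0],
    [0,0,0],
    [0,0,0]
  ],
  "rotation": [
    [0,0,0],
    [0,0,0],
    [0,0,0],
    [0,0,0],
    [0,0,0],
    [0,0,0],
    [0,0,0],
    [0,0,0],
    [0,0,0]
  ],
  "claw": [-0.2,-0.2,-0.2,-0.2,-0.2,-0.2,-0.2,-0.2,-0.2]
}}

```text
t: 12.78
eef_pos: [0.5131, -0.2801, 0.243]
tcp_rot: [[-0.218, 0.004, -0.976], [0.976, -0.002, -0.218], [-0.002, -1.0, -0.004]]
contact_force: [-0.2, 0.2, -0.7]
finger_gap: 0.603
```

Run:
```python
from wr import *
st();c=shot("w7");s=shot("s7","scene");
g=green(c);ys,xs=np.where(g>0);print(xs.min(),xs.max(),ys.min(),ys.max())
```

```text
t 12.78 pos [ 0.5131 -0.2801  0.243 ] az 102.58 down [ 0.0043 -0.0015 -1.    ] F [-0.246   0.1541 -0.701 ] gap 0.603 q [ 0.202   0.3321  0.2793  1.7024 -0.1008  1.1166  2.3011]
103 533 112 393
```

View pics/w7.png

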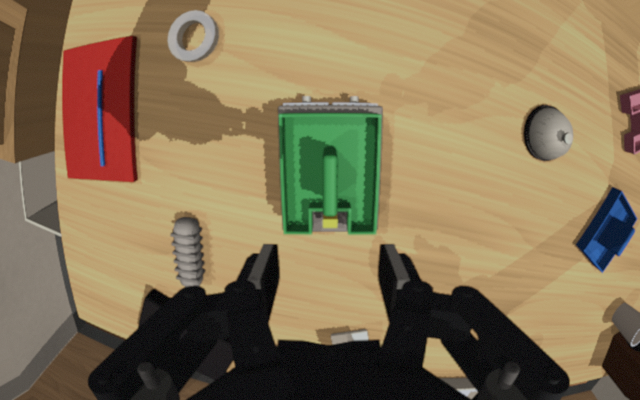

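View pics/s7.png

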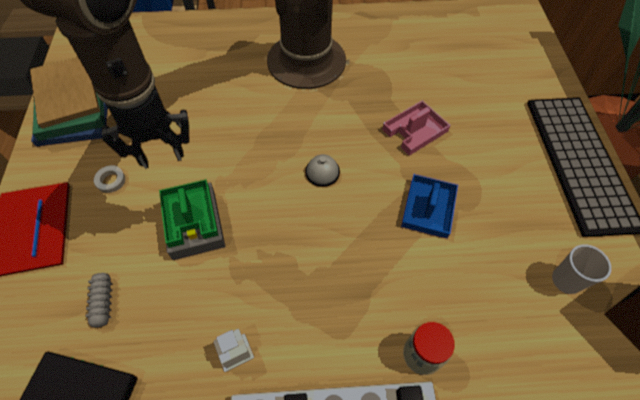

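The wrist view shows the tray on the box with the key at (331,222) in the notch. In the scene view the blue and pink trays are where they were. Final numerical check with a clear view.

Run:
```python
from wr import *
c=pickle.load(open("w7.pkl","rb"));s=pickle.load(open("s7.pkl","rb"))
def tm(c):
    m=green(c).astype(np.uint8);return m.astype(np.float32)
w=(265,100,135,145)
pt,f,x=fit([(c,tm(c),w)],TRAY,[.512,-.2785,.045,.22],[0,1,3],True);print("wrist tray",pt,f,x)
pz,f,x=fit([(c,tm(c),w)],TRAY,[.512,-.2785,.045,.22],[0,1,2,3],True);print("wrist tray z",pz,f)
ws=(145,165,95,105)
ps,f,x=fit([(s,tm(s),ws)],TRAY,[.512,-.2785,.045,.22],[0,1,3]);print("scene tray",ps,f,x)
bp=fit([(c,tm(c),w)],TRAY,pz,[2],True)
over(c,w,[(TRAY,pt,(255,0,255)),(BASE,[.512,-.2783,0,.22],(255,0,0))],4,"pics/w7o.png")
over(s,ws,[(TRAY,ps,(255,0,255)),(BASE,[.511,-.2785,0,.22],(255,0,0))],6,"pics/s7o.png",False)
A=cv2.imread("pics/w7o.png");B=cv2.imread("pics/s7o.png");h=500
B=cv2.resize(B,(400,442));A=cv2.resize(A,(400,430));C=np.zeros((442,800,3),np.uint8);C[:430,:400]=A;C[:,400:]=B;cv2.imwrite("pics/f7.png",C)
```

```text
wrist tray [ 0.5115 -0.2783  0.045   0.2216] 180.75347900390625 11277.0
wrist tray z [ 0.5115 -0.2783  0.0455  0.221 ] 180.03895568847656
scene tray [ 0.5122 -0.2782  0.045   0.2142] 89.69339752197266 2793.0
```

View pics/f7.png

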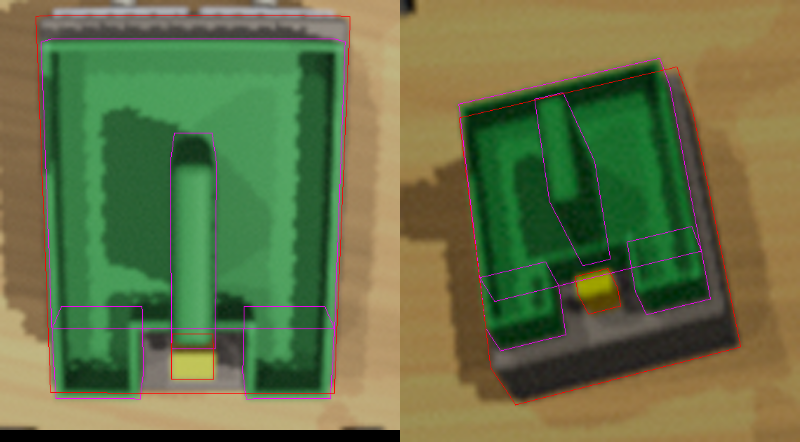

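Run:
```python
from station import arm
print(arm.job_done())
```

```text
the job is handed in; nothing more can be done
None
```

I put the green tray back on the grey box. I gripped it by its fin, turned it about 66° and lowered it so the notch went down over the yellow key. It touched down at about 7 N; I then released it and moved the gripper clear. The job was handed in at about 12.9 s.

**Final position:**

| Measurement | x (m) | y (m) | Underside z (m) | Yaw (rad) |
|---|---|---|---|---|
| Tray, wrist view after release | 0.5115 | −0.2783 | 0.0455 | 0.221 |
| Tray, scene view after release | 0.5122 | −0.2782 | 0.045 (assumed) | 0.214 |
| Box, measured before placing | 0.5120 | −0.2783 | top at 0.045 (given) | 0.220 |

The tray is centred within about 1 mm, square within about 0.5°, and flat. The key shows centred in the notch, and the blue and pink trays look unmoved.

**Disagreements:**
- **Box position:** the first outline fits from the scene and top cameras differed from the wrist view by 2–3 mm, and by up to 1.4° in yaw. The drawer knobs also pulled the first wrist fit about 3 mm off. I used the wrist measurement of the key and the box sides instead, and the visible far edge of the box matched it.
- **Tray in the gripper:** it appeared about 1 mm off the gripper's centre along the jaws. I corrected for this before lowering.

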